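Set the argon flow fader to its setpoint

TASK

Three gas-flow fader boxes stand on the worktop. Raise the argon flow: push the green slider grip away from the robot along its slot until it stands level with the yellow setpoint tab on the edge of its own box, and let go. Leave the orange and the black slider where they are.

Things in the scene. Friction and masses are not known exactly. Their poses are not given: they have to be found in the camera images.
- argon_grip (a point): Middle of the green slider grip, 42 mm above the worktop: an upright block 26 (x) by 22 (y) by 36 mm high (z) with a white line across its top, 2 mm above a fixed white fader box 64 (x) by 190 (y) by 22 mm high. It slides only along its y axis, which runs level along the slot, away from the robot (within 12 degrees), 120 mm in all, takes about 2 N and stays where it is left. It starts near the robot's end.
- argon_tab (a point): Nose of the yellow setpoint tab, a fixed clip 9 mm wide along the slot and 5 mm high, on the right-hand edge of the green slider's box; same axes as argon_grip. The nose lies 19 mm to the right (+x) of the slot's middle line and 35 to 112 mm farther along y than the grip starts. The grip is level with it when their distance along y is zero.
- nitrogen_grip (a point): Middle of the orange slider grip of another box of the same make, with its own yellow tab; same size, height and axes as argon_grip. It must stay where it is.
- helium_grip (a point): Middle of the black slider grip of another box of the same make, with its own yellow tab; same size, height and axes as argon_grip. It must stay where it is.

How it is judged:
At the end, for the whole second after the job is handed in: The middle of the green grip is within 10 mm of the nose of its yellow tab, measured along the slot (y of argon_grip in the frame of argon_tab between -0.01 and 0.01 m); the robot touches nothing.
It fails at once if the orange slider is moved more than 8 mm (distance of nitrogen_grip from where it was at the start of the episode above 0.008 m).
It fails at once if the black slider is moved more than 8 mm (distance of helium_grip from where it was at the start of the episode above 0.008 m).
It also fails if it takes over 32 s, if anything falls off the work surface, if the arm or the gripper's body presses on something with over 40 N, if the wrist force passes 120 N, or if a joint passes its speed limit or range.

ROBOT

A 6-joint arm with a two-finger parallel gripper is mounted at the origin on a cart in front of the work surface, level with it; the furniture and walls round the work are solid. World frame = base frame: x ahead of the robot, y to its left, z up, the work surface at z = 0. Lengths are in m, angles in rad, forces in N, time in s.
With the tool pointing down it reaches from about 0.325 to 0.9 m from the base axis. Payload 6.1 kg.
Tool frame: the origin (TCP) lies midway between the tips of the shut fingers; the grasp point (between the pads) lies 19 mm behind it (r.grasp_offset is the z of the grasp point in the tool frame, in m); z points along the fingers, y is the line along which they close (so a half turn about z gives the same grasp; the last joint's range is limited). The gripper opens to 87 mm and grips with 3 to 60 N. Pads are 19 mm wide; open, the fingers measure 117 mm over their backs; the gripper's body (75 mm by 190 mm) begins 51 mm behind the grasp point.
Start: joints at [-1.263, 0.22, 1.526, -0, 1.395, -0.126], TCP at [0.263, -0.567, 0.223] pointing down, gripper open.
Joint ranges: [-2.98, 2.98], [-0.91, 2.08], [0.09, 2.57], [-1.24, 4.39], [0.2, 2.65], [-2.68, 2.68]. Speed limits (rad/s): [2.57, 2.57, 3.01, 3.14, 3.14, 3.14].

INTERFACE

Orientations are given as [roll, pitch, yaw] about the fixed x, y, z axes, in that order (R = Rz(yaw) Ry(pitch) Rx(roll)).
In Python, from workcell import r gives the robot as it stands.
- The arm moves only by the tool send_rows, never from a script. Its argument "rows" is one flat list of numbers, 7 for each row, row after row: the turn, a rotation vector about the world's x, y, z in rad, then the shift along the world's x, y, z in cm, then the finger opening in cm, from 0 to 8.7. A call has 1 to 10 rows; each row is the pose to reach, as a shift and turn from the pose commanded when the call began; what a row does not reach only later rows make up. A row lasts 1/8 s, in which the tool goes at most 62.5 mm and 10.7 degrees, less where a joint would pass 70% of its speed; a pose out of reach is approached as far as the arm can. A call with a gripper value outside its range is refused whole. The fingers move at their own pace and stop on an object; the grip force is fixed at half the most. Time passes only in rows, so rows that repeat a pose let the fingers close. It gives the time, the measured TCP pose, the force, the opening and the grip force at its end, in the units of the state.
- r.read_state(): the state, without advancing time (a new reading comes with each control period).
- r.read_camera(name): name is "side" or "top"; returns the picture (400x640x3 uint8, red, green, blue); there is no depth.
- r.camera_info(name): a dict with "fx", "fy", "cx", "cy" (pixels), "k1" (the pictures are not rectified: a ray, as slopes to the right and down, at radius r is drawn at 1 + k1 r^2 times it, then the intrinsics apply), "xyz" and "attitude" of the camera in the world. Camera axes: x right, y up, looking along -z (the intrinsics and any distortion apply to the point x, -y, -z); pixel columns grow to the right and rows downward; lengths in m; the calibration is good to about 2 mm. A picture is of the moment at which its call begins. camera_info takes no time and is no camera call.
- r.sign_off(): hands the job in; it is judged then, once.
The state is a dict: "time": time; "qpos": joint angles; "qd": joint speeds; "joint_efforts": joint torques, N m; "eef_pos": TCP position; "orientation": TCP orientation; "ft_force": force on the tool from outside, world axes, zero at the start; "ft_torque": the same for the moment, N m; "opening": opening from 0.0 (shut) to 1.0 (fully open); "gripper_force": force on a finger pad.
Only numpy, scipy, OpenCV 4.12 (cv2) and the standard library are available. Lean on these libraries where they do the work, as an engineer would, in place of code of your own. Each camera call takes 0.05 s, during which the arm holds its last target. There are 200 camera calls.

## Working session

There is one attempt and no reset: what is moved stays moved. The work goes in short steps, Python scripts to look and compute and a tool call to move; the robot and the scene stay as the last step left them, time stands still between calls to the robot, and variables do not carry over. Pictures are saved under pics/ and viewed, at most 10 in all, crops included, and the job is handed in when it is done.

Besides the shell and the picture viewer there is one more tool, called after ">>>" as a command line: name --argument value ..., lists and objects as JSON in quotes. send_rows: Moves the arm, as the interface text tells. Its arguments: {"type":"object","properties":{"rows":{"type":"array","items":{"type":"number"}}},"required":["rows"]}

```bash
mkdir -p pics; python3 - <<'E'
from workcell import r
import cv2
for n in("top","side"):
    cv2.imwrite(f"pics/{n}0.png",r.read_camera(n)[:,:,::-1]); print(r.camera_info(n))
s=r.read_state();print(s["time"],s["eef_pos"],s["orientation"],r.grasp_offset)
E
```

```text
{'fx': 400.8528781235889, 'fy': 400.8528781235889, 'cx': 318.4789153306248, 'cy': 195.4560234805437, 'k1': -0.007016722273718475, 'xyz': array([ 0.43342131, -0.11726744,  0.9233529 ]), 'attitude': array([ 0.08811058,  0.0107825 , -1.59940832])}
{'fx': 506.9713944309193, 'fy': 506.9713944309193, 'cx': 305.220035908033, 'cy': 206.86574137804675, 'k1': -0.11272169485132506, 'xyz': array([0.44041697, 0.73891543, 0.45769472]), 'attitude': array([ 1.15765198, -0.01127876, -3.06965764])}
0.1 [ 0.26251102 -0.56657293  0.22155707] [-3.13983180e+00 -2.31347826e-04  4.33777776e-01] -0.0187
```

View pics/top0.png

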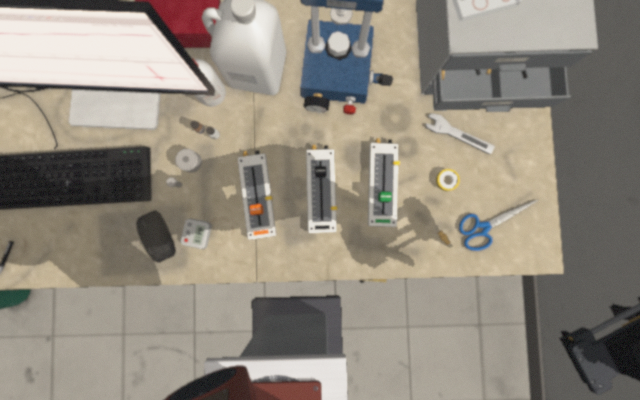

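View pics/side0.png

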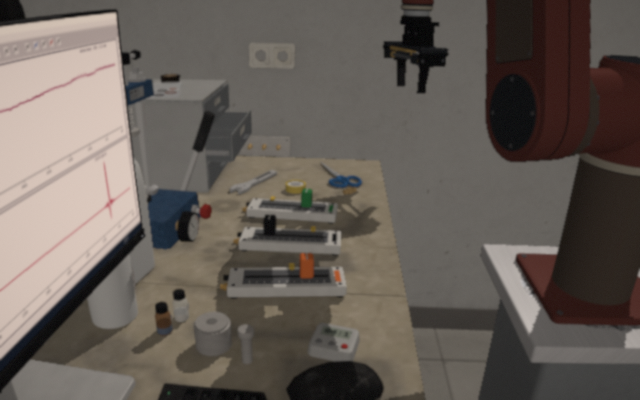

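```bash
python3 - <<'E'
import cv2
a=cv2.imread("pics/top0.png")[130:235,340:430]
b=cv2.imread("pics/side0.png")[180:230,235:345]
a=cv2.resize(a,None,fx=5,fy=5,interpolation=cv2.INTER_CUBIC)
cv2.imwrite("pics/c.png",a)
cv2.imwrite("pics/d.png",cv2.resize(b,None,fx=7,fy=7,interpolation=cv2.INTER_CUBIC))
E
```

```text
(no output)
```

View pics/c.png

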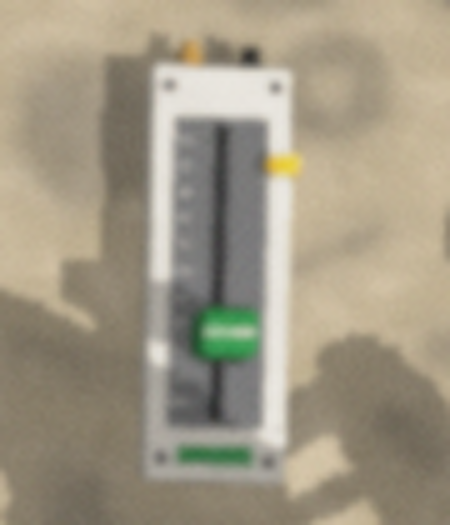

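View pics/d.png

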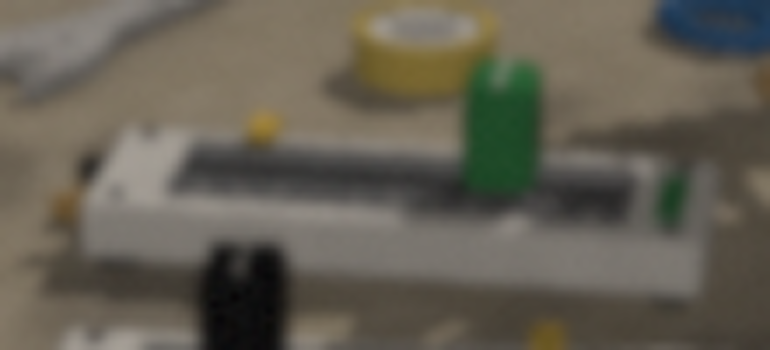

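The crops (5x, 7x) show: top crop – green grip's white line at (229,332), yellow tab nose at (269,165), slot line from (221,125) to (216,422). Side crop – grip top at (503,72), tab at (264,127).

```bash
cat > h.py <<'E'
from workcell import r
import numpy as np, cv2
from scipy.spatial.transform import Rotation as R
def pos(n,u,v,z):
    c=r.camera_info(n)
    K=np.array([[c["fx"],0,c["cx"]],[0,c["fy"],c["cy"]],[0,0,1]])
    p=cv2.undistortPoints(np.array([[[u,v]]],float),K,np.array([c["k1"],0,0,0]))[0,0]
    d=R.from_euler("xyz",c["attitude"]).apply([p[0],-p[1],-1])
    return c["xyz"]+d*(z-c["xyz"][2])/d[2]
def crop(n,x,y,s,x0,y0,z): return pos(n,(x+.5)/s-.5+x0,(y+.5)/s-.5+y0,z)
E
python3 - <<'E'
from h import *
T=lambda x,y,z:crop("top",x,y,5,340,130,z)
S=lambda x,y,z:crop("side",x,y,7,235,180,z)
g=T(229,332,.06);t=T(269,165,.0245);a=T(221,125,.022);b=T(216,422,.022)
print(g,t,a,b,np.linalg.norm(a-b))
for p in [(153,66),(293,70),(147,477),(282,477)]: print(T(*p,.022))
print("side",S(503,72,.06),S(264,127,.0245))
u=(a-b)/np.linalg.norm(a-b);print(u,"travel",(t-g)@u,"side",(S(264,127,.0245)-S(503,72,.06))@u, "lat",(t-b)@[u[1],-u[0],0],(g-b)@[u[1],-u[0],0])
s=r.read_state();print(R.from_euler("xyz",s["orientation"]).as_matrix().round(3))
E
```

```text
[ 0.50448022 -0.25450898  0.06      ] [ 0.58269594 -0.28152064  0.0245    ] [ 0.6021562  -0.26101784  0.022     ] [ 0.4672545  -0.25297074  0.022     ] 0.1351414898557441
[ 0.63035113 -0.2312271   0.022     ]
[ 0.6265427 -0.2948821  0.022    ]
[ 0.44353653 -0.22106245  0.022     ]
[ 0.4417895 -0.2814257  0.022    ]
side [ 0.50504776 -0.25599487  0.06      ] [ 0.58289177 -0.29040285  0.0245    ]
[ 0.99822558 -0.05954572  0.        ] travel 0.07968536682519552 side 0.07975472338826188 lat 0.021625195958389895 -0.0006811268752198905
[[ 0.907  0.42  -0.001]
 [ 0.42  -0.907  0.002]
 [ 0.    -0.002 -1.   ]]
```

>>> send_rows --rows '[0, 0, 0.135, 3.0, 3.9, -1, 6, 0, 0, 0.27, 6.05, 7.8, -2, 6, 0, 0, 0.405, 9.1, 11.7, -3, 6, 0, 0, 0.54, 12.1, 15.6, -4, 6, 0, 0, 0.675, 15.1, 19.5, -5, 6, 0, 0, 0.81, 18.2, 23.4, -6, 6, 0, 0, 0.945, 21.2, 27.3, -7, 6, 0, 0, 1.08, 24.2, 31.2, -8, 6, 0, 0, 1.08, 24.2, 31.2, -8, 6, 0, 0, 1.08, 24.2, 31.2, -8, 6]'

```text
time: 1.35
eef_pos: [0.5044, -0.2552, 0.1423]
orientation: [-3.141, 0.0, 1.513]
ft_force: [-0.1, -0.6, -0.5]
opening: 0.691
gripper_force: 0.0
```

```bash
python3 - <<'E'
from h import *
s=r.read_state();print(s["time"],s["eef_pos"],R.from_euler("xyz",s["orientation"]).as_matrix().round(3),s["opening"])
cv2.imwrite("pics/s1.png",cv2.resize(r.read_camera("side")[60:260,200:400,::-1],None,fx=3,fy=3,interpolation=cv2.INTER_CUBIC))
E
```

```text
1.35 [ 0.50435964 -0.25523255  0.14229049] [[ 0.057  0.998 -0.001]
 [ 0.998 -0.057 -0.   ]
 [-0.    -0.001 -1.   ]] 0.6911328720995624
```

View pics/s1.png

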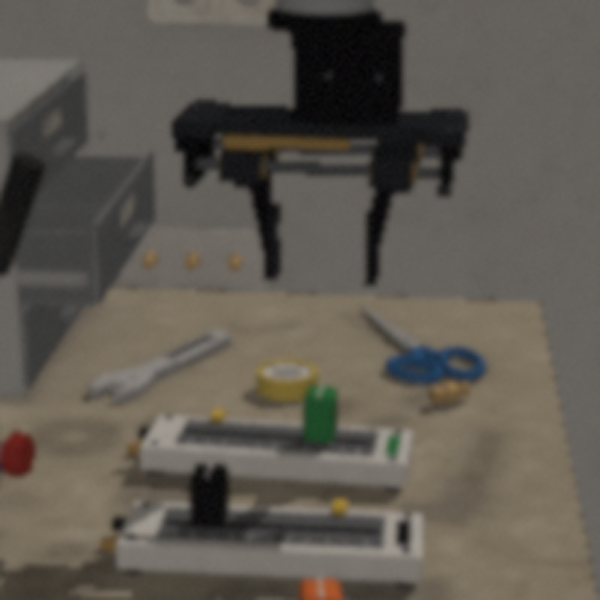

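The open fingers (at x 272 and 372) hang centred over the green grip (320,415). Go down and close.

>>> send_rows --rows '[0, 0, 0, 0, 0, -3, 6, 0, 0, 0, 0, 0, -6, 6, 0, 0, 0, 0, 0, -8.5, 6, 0, 0, 0, 0, 0, -10, 6, 0, 0, 0, 0, 0, -11, 6, 0, 0, 0, 0, 0, -11, 6, 0, 0, 0, 0, 0, -11, 3.5, 0, 0, 0, 0, 0, -11, 2.0, 0, 0, 0, 0, 0, -11, 2.0, 0, 0, 0, 0, 0, -11, 2.0]'

```text
time: 2.65
eef_pos: [0.5049, -0.2551, 0.0328]
orientation: [3.141, 0.0, 1.514]
ft_force: [-0.0, -0.1, 0.1]
opening: 0.323
gripper_force: 0.0
```

>>> send_rows --rows '[0, 0, 0, 0, 0, 0, 1.8, 0, 0, 0, 0, 0, 0, 1.8, 0, 0, 0, 0, 0, 0, 1.8, 0, 0, 0, 0, 0, 0, 1.8]'

```text
time: 3.15
eef_pos: [0.5047, -0.2551, 0.0326]
orientation: [-3.141, -0.0, 1.514]
ft_force: [-1.7, 0.1, 1.8]
opening: 0.253
gripper_force: 30.0
```

>>> send_rows --rows '[0, 0, 0, 1.0, -0.06, 0, 1.8, 0, 0, 0, 2.2, -0.13, 0, 1.8, 0, 0, 0, 3.4, -0.2, 0, 1.8, 0, 0, 0, 4.6, -0.28, 0, 1.8, 0, 0, 0, 5.8, -0.35, 0, 1.8, 0, 0, 0, 6.8, -0.41, 0, 1.8, 0, 0, 0, 7.5, -0.45, 0, 1.8, 0, 0, 0, 7.9, -0.47, 0, 1.8, 0, 0, 0, 7.9, -0.47, 0, 1.8, 0, 0, 0, 7.9, -0.47, 0, 1.8]'

```text
time: 4.4
eef_pos: [0.5841, -0.2601, 0.0327]
orientation: [3.14, 0.001, 1.514]
ft_force: [2.0, -3.0, 1.7]
opening: 0.252
gripper_force: 30.0
```

Release, rise and retreat clear of the camera view.

>>> send_rows --rows '[0, 0, 0, 0, 0, 0, 4, 0, 0, 0, 0, 0, 0, 6, 0, 0, 0, 0, 0, 0, 6, 0, 0, 0, 0, 0, 0, 6, 0, 0, 0, 0, 0, 2, 6, 0, 0, 0, 0, 0, 5, 6, 0, 0, 0, 0, 0, 9, 6, 0, 0, 0, 0, 0, 13, 6, 0, 0, 0, -2, -4, 16, 6, 0, 0, 0, -4, -8, 18, 6]'

```text
time: 5.65
eef_pos: [0.5444, -0.3408, 0.2168]
orientation: [3.138, 0.003, 1.516]
ft_force: [0.6, -0.4, -0.0]
opening: 0.691
gripper_force: 0.0
```

>>> send_rows --rows '[0, 0, 0, -3, -4, 0, 6, 0, 0, 0, -6, -8, 0, 6, 0, 0, 0, -9, -12, 0, 6, 0, 0, 0, -12, -16, 0, 6, 0, 0, 0, -15, -20, 0, 6, 0, 0, 0, -15, -20, 0, 6, 0, 0, 0, -15, -20, 0, 6]'

```text
time: 6.52
eef_pos: [0.3939, -0.5397, 0.2136]
orientation: [3.141, 0.0, 1.513]
ft_force: [0.0, 0.2, 0.2]
opening: 0.687
gripper_force: 0.0
```

```bash
python3 - <<'E'
from h import *
cv2.imwrite("pics/t2.png",cv2.resize(r.read_camera("top")[130:235,340:430,::-1],None,fx=5,fy=5,interpolation=cv2.INTER_CUBIC))
cv2.imwrite("pics/s2.png",cv2.resize(r.read_camera("side")[180:290,225:355,::-1],None,fx=5,fy=5,interpolation=cv2.INTER_CUBIC))
E
```

```text
(no output)
```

View pics/t2.png

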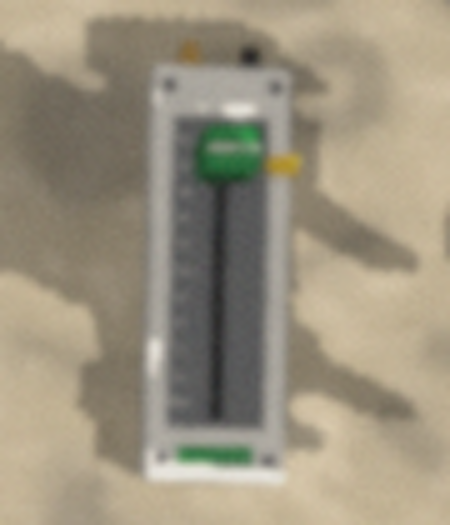

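View pics/s2.png

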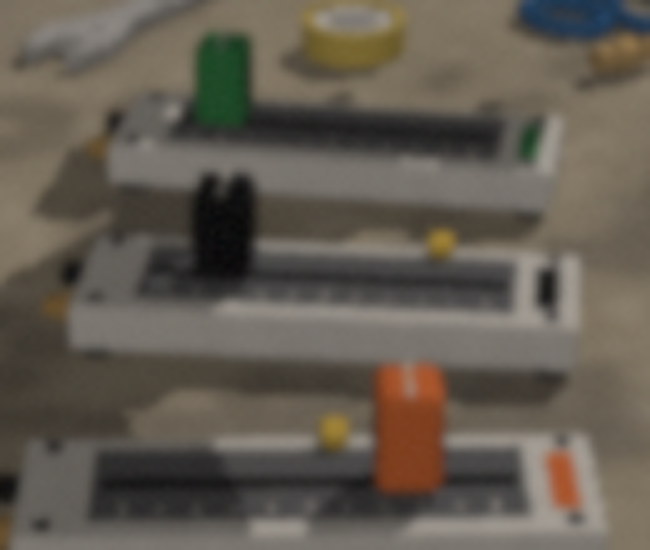

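Top crop: white line now at (233,147), tab nose at (269,165); orange and black look untouched, and the arm is clear.

```bash
python3 - <<'E'
from h import *
T=lambda x,y,z:crop("top",x,y,5,340,130,z)
g=T(233,147,.06);t=T(269,165,.0245);u=np.array([.9982,-.0595,0])
e=(t-g)@u;print(g,t,e)
if abs(e)<.004: print(r.sign_off())
E
```

```text
[ 0.58519003 -0.25975287  0.06      ] [ 0.58269594 -0.28152064  0.0245    ] -0.0011944151491300357
the job is handed in; nothing more can be done
None
```

The green argon slider now stands about 1 mm past its yellow tab along the slot by the top camera (limit 10 mm). The gripper has let go and the arm is clear. The orange and black sliders look unmoved in the pictures, and I handed the job in about 6.6 s into the 32 s allowed.

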